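Close the laptop's bay and draw back the clamp rod

TASK

Press the loose bay cover of the laptop down until it lies level and flush with the case, while the holder's clamp is still shut. Then take the orange grip of the sprung clamp rod, pull the rod straight out until its yellow pointer is level with the red mark, and finish holding it there against the spring, so that a colleague can lift the laptop out. Leave the other things on the bench where they are.

Things in the scene. Friction and masses are not known exactly. Their poses are not given: they have to be found in the camera images.
- holder: Grey repair holder fixed to the bench with a slate-blue stripped laptop base (180 x 250 mm, top face 45 mm above the bench) clamped in it. Origin at bench height under the laptop's centre; z up, +y along the laptop's long side, the clamp rod leaves on the -y side. Base plate 12 mm thick.
- bay (a point): Centre of the bay opening in the laptop's top face (a 73 mm x 103 mm recess, 8 mm deep to its ledges, long side along the holder's y), at the height of the top face (45 mm), on the holder at x -30, y -50 mm.
- cover: Loose light grey-blue plastic cover plate, 70 x 100 x 8 mm (x, y, z), 40 to 85 g; origin at the centre of its underside, z up. It lies in the bay on two stiff friction clips (34 mm either side of its middle along y), standing 3 to 5 mm proud. Each clip needs about 5 N pressed down over it to move, goes down without springing back, and the cover then rests on rigid ledges, its underside 37 mm above the bench and its top flush with the case.
- clamp_rod (a joint): Pull of the telescoping clamp rod in m: 0 = clamp shut (where the spring brings it), grows as the rod is pulled out along the holder's -y, stop at 0.064. The spring pulls back with about 4 N at 0 and 140 N per m more (about 11 N at 0.05).
- rod_grip (a point): Point to grasp on the orange grip of the clamp rod, 72 mm above the bench, at rest on the holder at x 0, y -262 mm. The grip is an upright plate 14 mm thick along the pull (holder's y) and 44 mm wide (x) and reaches from 26 to 88 mm above the bench. The rod itself (10 mm round, axis 35 mm high) and its 44 mm high sleeve, 15 mm behind the grip, stay below: free room on both faces above 46 mm.
- rod_pointer (a point): Tip of the yellow pointer that sticks out of the side of the grip in the holder's +x, 39 mm above the bench; it moves with the rod. It lies at the middle of the grip's thickness.
- mark_line (a point): The red mark: a 6 mm thick red upright tab (up to 46 mm above the bench) beside the white rule; the point is the middle of its thickness, facing the pointer's path 4 mm away. It is fixed for the episode, 30 to 54 mm further out along the holder's -y than the pointer at rest; the pull is complete when pointer and mark are level along the holder's y.
- hard_disk: Silver disk drive lying on the laptop beside the bay, 100 x 70 x 9.5 mm, origin under its centre. Leave alone.
- optical_drive: Steel drive with a yellow label on the bench, 128 x 126 x 13 mm, origin under its centre. Leave alone.
- solder_spool: Metal reel standing upright, 54 mm wide, 56 mm high, origin under its centre. Leave alone.
- screwdriver: Red-handled screwdriver lying on the bench, origin near its middle. Leave alone.
- mouse: White computer mouse, 100 x 58 x 32 mm, origin under its centre. Leave alone.
- screw_tray: Orange open tray, 90 x 70 x 25 mm, origin under its centre. Leave alone.
Mind the look-alikes: they are no part of the job. Of the things like the cover, leave any that is green or pink; of the rest the larger one is meant.

How it is judged:
By the outcome, as a careful person would: the job done as asked, in the order asked, and still so for the second after the job is handed in, while the arm keeps its last pose, push and grip.
It also fails if it takes over 56 s, if anything falls off the work surface, if the arm or the gripper's body presses on something with over 40 N, if the wrist force passes 120 N, or if a joint passes its speed limit or range.

ROBOT

A 6-joint arm with a two-finger parallel gripper is mounted at the origin on the work surface. World frame = base frame: x ahead of the robot, y to its left, z up, the work surface at z = 0. Lengths are in mm, angles in rad, forces in N, time in s.
With the tool pointing down it reaches from about 400 to 925 mm from the base axis. Payload 12.5 kg.
Tool frame: the origin (TCP) lies midway between the tips of the shut fingers; the grasp point (between the pads) lies 19 mm behind it (robot.tcp_to_grasp is the z of the grasp point in the tool frame, in mm); z points along the fingers, y is the line along which they close (so a half turn about z gives the same grasp; the last joint's range is limited). The gripper opens to 95 mm and grips with 3 to 60 N. Pads are 20 mm wide; open, the fingers measure 119 mm over their backs; the gripper's body (75 mm by 180 mm) begins 59 mm behind the grasp point.
Start: joints at [-1.451, 0.491, 1.559, -0, 1.092, -0.106], TCP at [139.951, -609.147, 214.661] pointing down, gripper open.
Joint ranges: [-3.1, 3.1], [-0.84, 2.19], [0.05, 2.79], [-1.13, 4.28], [0.06, 2.93], [-2.69, 2.69]. Speed limits (rad/s): [2.22, 2.22, 2.79, 3.14, 3.14, 3.14].

INTERFACE

Orientations are given as a unit quaternion [x, y, z, w].
In Python, from station import robot, optics gives the robot as it stands.
- The arm moves only by the tool jog_arm, never from a script. Its argument "series" is a list of rows, each an object with "linear": the shift along the tool's x, y, z in mm, a list of three; "rotation": the turn, a rotation vector about the tool's x, y, z in degrees, a list of three; "hand": the finger opening in mm, from 0 to 95.1. A call has 1 to 20 rows; each row is the pose to reach, as a shift and turn from the pose commanded when the call began, along the tool's axes at that moment; what a row does not reach only later rows make up. A row lasts 1/10 s, in which the tool goes at most 50 mm and 8.59 degrees, less where a joint would pass 70% of its speed; a pose out of reach is approached as far as the arm can. A call with a gripper value outside its range is refused whole. The fingers move at their own pace and stop on an object; "squeeze" is the grip in N (left out, the last holds). Time passes only in rows, so rows that repeat a pose let the fingers close. It gives the time, the measured TCP pose, the force, the opening and the grip force at its end, in the units of the state.
- robot.get_obs(): the state, without advancing time (a new reading comes with each control period).
- optics.capture(name): name is "scene" or "top"; returns the picture (480x640x3 uint8, red, green, blue); there is no depth.
- optics.camera_params(name): a dict with "K" (3x3 intrinsics, pixels), "k1" (the pictures are not rectified: a ray, as slopes to the right and down, at radius r is drawn at 1 + k1 r^2 times it, then the intrinsics apply), "world_from_camera" (4x4, takes a point from camera to world coordinates). Camera axes: x right, y up, looking along -z (the intrinsics and any distortion apply to the point x, -y, -z); pixel columns grow to the right and rows downward; lengths in mm; the calibration is good to about 2 mm. A picture is of the moment at which its call begins. camera_params takes no time and is no camera call.
- robot.close_job(): hands the job in; it is judged then, once.
The state is a dict: "time_s": time; "joint_positions": joint angles; "joint_velocities": joint speeds; "tau": joint torques, N m; "eef_pos": TCP position; "eef_rot": TCP orientation; "contact_force": force on the tool from outside, world axes, zero at the start; "torque": the same for the moment, N m; "grip_width": opening from 0.0 (shut) to 1.0 (fully open); "gripper_force": force on a finger pad.
Only numpy, scipy, OpenCV 4.12 (cv2) and the standard library are available. Lean on these libraries where they do the work, as an engineer would, in place of code of your own. Each camera call takes 0.05 s, during which the arm holds its last target. There are 200 camera calls.

## Working session

There is one attempt and no reset: what is moved stays moved. The work goes in short steps, Python scripts to look and compute and a tool call to move; the robot and the scene stay as the last step left them, time stands still between calls to the robot, and variables do not carry over. Pictures are saved under pics/ and viewed, at most 10 in all, crops included, and the job is handed in when it is done.

Besides the shell and the picture viewer there is one more tool, called after "Request:" as a command line: name --argument value ..., lists and objects as JSON in quotes. jog_arm: Moves the arm, as the interface text tells. Its arguments: {"type":"object","properties":{"series":{"type":"array"},"squeeze":{"type":"number"}},"required":["series"]}

```bash
mkdir -p pics; python3 - <<'E'
from station import robot, optics
import cv2,numpy as np
for n in("scene","top"):
    im=optics.capture(n); cv2.imwrite(f"pics/{n}0.png",im[:,:,::-1])
    p=optics.camera_params(n); print(n,np.round(p["K"],1).tolist(),p["k1"],np.round(p["world_from_camera"],3).tolist())
o=robot.get_obs();print(o["eef_pos"],o["eef_rot"],o["time_s"],robot.tcp_to_grasp,o["contact_force"])
E
```

```text
scene [[456.1, 0.0, 319.6], [0.0, 456.1, 234.5], [0.0, 0.0, 1.0]] -0.06906357558245765 [[0.825, -0.34, 0.451, 1008.354], [0.564, 0.517, -0.644, -633.824], [-0.014, 0.786, 0.618, 695.318], [0.0, 0.0, 0.0, 1.0]]
top [[590.8, 0.0, 324.0], [0.0, 590.8, 248.5], [0.0, 0.0, 1.0]] 0.05341943352913848 [[-0.028, 0.986, -0.162, 283.429], [-0.999, -0.032, -0.021, 18.069], [-0.026, 0.161, 0.987, 1540.827], [0.0, 0.0, 0.0, 1.0]]
[ 139.9344287  -608.92368105  214.11845652] [ 9.93631690e-01  1.12675722e-01 -1.14502020e-06 -4.95257691e-04] 0.1 -18.8 [ 0.19136112 -0.16275456  0.24454965]
```

View pics/scene0.png

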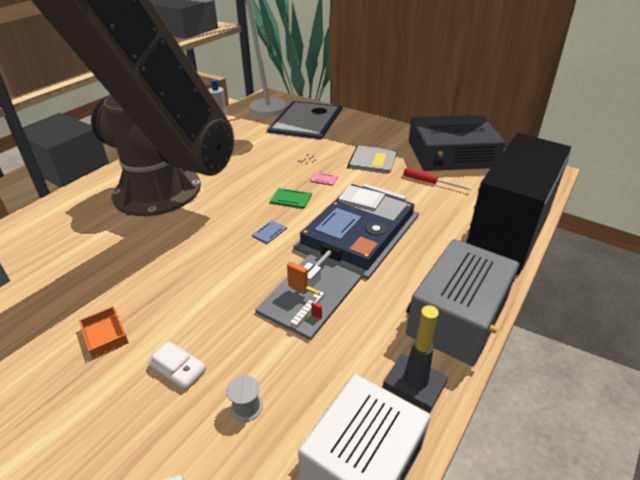

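View pics/top0.png

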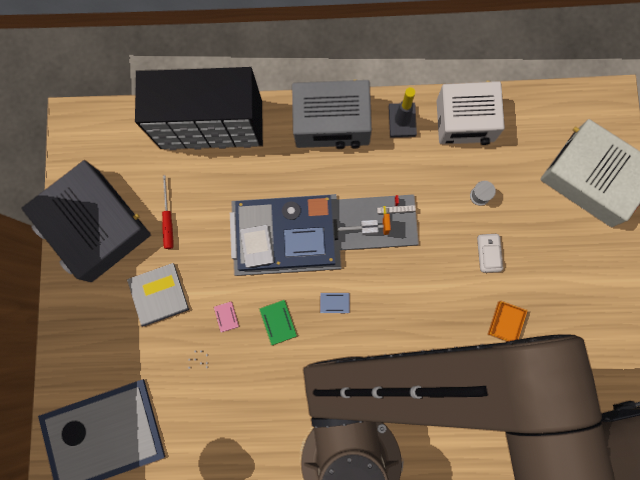

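The pictures show four cover-like plates. In the top picture they are a blue plate in the bay (304,242), a small blue plate on the bench (335,303), a green one (278,322) and a pink one (227,317). The meant cover is the one at (304,242): it is blue, larger than the other blue plate, and lies in the bay. The grip is at (387,221), the red mark at (397,200). I'll confirm this in an enlarged crop.

```bash
python3 - <<'E'
import cv2,numpy as np
t=cv2.imread("pics/top0.png")[185:285,225:425]; s=cv2.imread("pics/scene0.png")[180:340,245:425]
t=cv2.resize(t,None,fx=4,fy=4,interpolation=cv2.INTER_CUBIC)
cv2.imwrite("pics/c1.png",t)
cv2.imwrite("pics/c2.png",cv2.resize(s,None,fx=3.7,fy=3.7,interpolation=cv2.INTER_CUBIC))
E
```

```text
(no output)
```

View pics/c1.png

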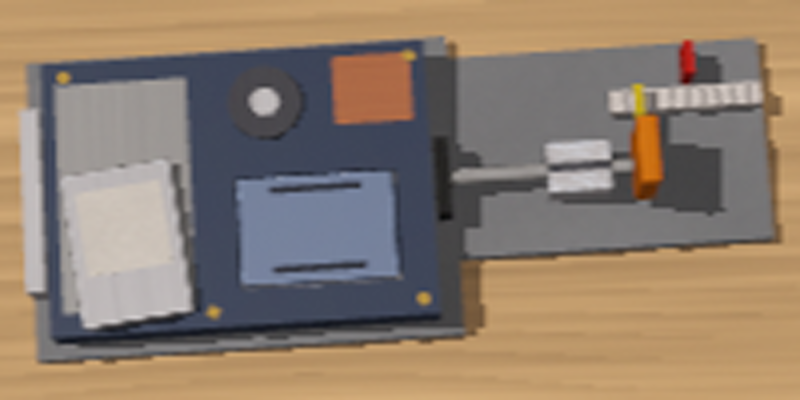

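View pics/c2.png

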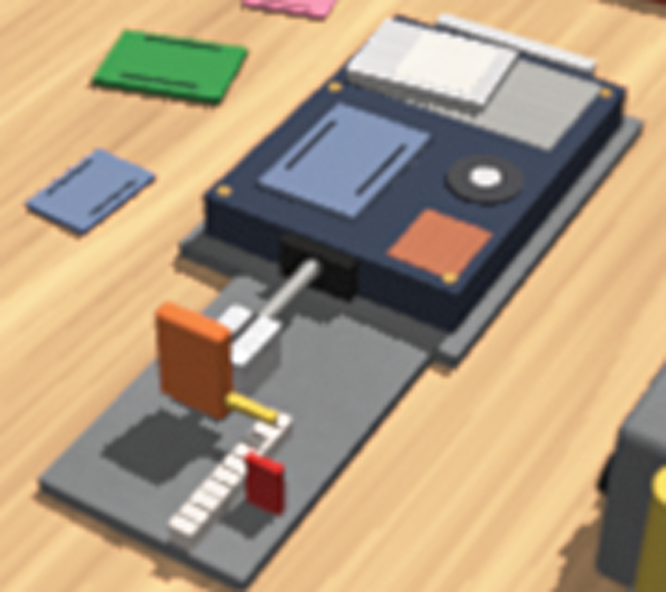

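The crop confirms it: the blue plate in the bay is the cover, with c1 corners (235,180), (395,170), (402,277) and (243,286). The grip top is at c1 (647,120), the pointer tip at (638,87) and the red tab top at (687,44). Next I fit the holder pose.

```bash
cat > h.py <<'E'
import numpy as np, cv2
from scipy.optimize import least_squares
from scipy.spatial.transform import Rotation as R
from station import robot, optics
P={n:optics.camera_params(n) for n in("scene","top")}
def proj(n,pts):
    p=P[n]; c=(np.c_[np.atleast_2d(pts),np.ones(len(np.atleast_2d(pts)))]@np.linalg.inv(p["world_from_camera"]).T)[:,:3]
    s=np.c_[c[:,0],-c[:,1]]/-c[:,2:]; s=s*(1+p["k1"]*(s**2).sum(1,keepdims=True))
    return s*[p["K"][0][0],p["K"][1][1]]+[p["K"][0][2],p["K"][1][2]]
def ray(n,uv,z):
    p=P[n]; T=np.array(p["world_from_camera"])
    q=cv2.undistortPoints(np.array([[uv]],float),np.array(p["K"]),np.array([p["k1"],0,0,0.]))[0,0]
    # fixed point of the exact model is k1-only, as in OpenCV
    d=T[:3,:3]@[q[0],-q[1],-1]; o=T[:3,3]; return o+d*(z-o[2])/d[2]
def h2w(q,pts):
    pts=np.atleast_2d(np.array(pts,float)); c,s=np.cos(q[2]),np.sin(q[2])
    return np.c_[q[0]+c*pts[:,0]-s*pts[:,1],q[1]+s*pts[:,0]+c*pts[:,1],pts[:,2]]
def w2h(q,w):
    c,s=np.cos(q[2]),np.sin(q[2]); d=np.array(w[:2])-q[:2]; return np.array([c*d[0]+s*d[1],-s*d[0]+c*d[1]])
E
cat > fit.py <<'E'
from h import *
c1=lambda X,Y:(225+(X+.5)/4-.5,185+(Y+.5)/4-.5)
c2=lambda X,Y:(245+(X+.5)/3.7-.5,180+(Y+.5)/3.7-.5)
L=[("top",c1(42,66),(90,125,45)),("top",c1(425,42),(90,-125,45)),("top",c1(440,316),(-90,-125,45)),("top",c1(54,333),(-90,125,45)),
("top",c1(235,180),(5,0,49)),("top",c1(395,170),(5,-100,49)),("top",c1(402,277),(-65,-100,49)),("top",c1(243,286),(-65,0,49)),
("top",c1(638,87),(None)),
("scene",c2(207,192),(-90,-125,45)),("scene",c2(456,293),(90,-125,45)),("scene",c2(625,90),(90,125,45)),
("scene",c2(260,182),(-65,-100,49)),("scene",c2(352,215),(5,-100,49)),("scene",c2(430,132),(5,0,49)),("scene",c2(340,103),(-65,0,49))]
L=[l for l in L if l[2]]
def f(q,cams=("top","scene")): return np.concatenate([(proj(n,h2w(q,[p]))[0]-uv) for n,uv,p in L if n in cams])
for cams in(("top",),("scene",),("top","scene")):
    r=least_squares(f,[600,50,0],args=(cams,),loss="soft_l1"); print(cams,np.round(r.x,3)); 
    if cams!=("top","scene"): print(np.round(f(r.x,cams).reshape(-1,2),1).tolist())
q=r.x; np.save("q.npy",q)
for nm,p,n,z in[("pointer",c1(638,87),"top",39),("mark",c1(687,44),"top",46),("griptop",c1(647,118),"top",88),
 ("pointerS",c2(276,417),"scene",39),("markS",c2(266,463),"scene",46),("gripL",c2(166,305),"scene",88),("gripR",c2(223,331),"scene",88)]:
    print(nm,np.round(w2h(q,ray(n,p,z)),1))
print("bay",h2w(q,[(-30,-50,45)]),"clips",h2w(q,[(-30,-16,45),(-30,-84,45)]),"grip",h2w(q,[(0,-262,72)]))
E
python3 fit.py
```

```text
('top',) [5.76270e+02 1.50435e+02 2.60000e-02]
[[0.1, -0.5], [0.1, -0.2], [0.3, -0.3], [-0.7, 1.1], [1.0, -0.2], [-0.3, 0.1], [-0.5, 0.1], [0.2, 0.1]]
('scene',) [5.75834e+02 1.53701e+02 3.00000e-02]
[[-1.2, 0.2], [0.2, -0.2], [0.9, -1.0], [-0.7, -0.6], [0.3, 0.4], [0.4, 0.7], [-0.2, -0.1]]
('top', 'scene') [5.76404e+02 1.51500e+02 2.80000e-02]
pointer [  51.9 -262.3]
mark [  76.8 -295.3]
griptop [  20.3 -262. ]
pointerS [  52.  -258.7]
markS [  69.5 -295.3]
gripL [ -17.6 -259.4]
gripR [  20.3 -260.3]
bay [[547.80231379 100.6866935   45.        ]] clips [[546.85901922 134.67360562  45.        ]
 [548.74560836  66.69978139  45.        ]] grip [[ 583.67248475 -110.39938097   72.        ]]
```

Request:
jog_arm --series '[{"linear":[139,-150,10],"rotation":[0,0,3],"hand":56},{"linear":[278,-300,20],"rotation":[0,0,6],"hand":56},{"linear":[278,-300,20],"rotation":[0,0,6],"hand":56},{"linear":[278,-300,20],"rotation":[0,0,6],"hand":56},{"linear":[278,-300,20],"rotation":[0,0,6],"hand":56},{"linear":[278,-300,20],"rotation":[0,0,6],"hand":56},{"linear":[278,-300,20],"rotation":[0,0,6],"hand":56},{"linear":[278,-300,20],"rotation":[0,0,6],"hand":56},{"linear":[278,-300,20],"rotation":[0,0,6],"hand":56},{"linear":[278,-300,20],"rotation":[0,0,6],"hand":56},{"linear":[556,-600,40],"rotation":[0,0,11.3],"hand":56},{"linear":[556,-600,40],"rotation":[0,0,11.3],"hand":56},{"linear":[556,-600,40],"rotation":[0,0,11.3],"hand":56},{"linear":[556,-600,40],"rotation":[0,0,11.3],"hand":56},{"linear":[556,-600,40],"rotation":[0,0,11.3],"hand":56},{"linear":[556,-600,40],"rotation":[0,0,11.3],"hand":56},{"linear":[556,-600,40],"rotation":[0,0,11.3],"hand":56},{"linear":[556,-600,40],"rotation":[0,0,11.3],"hand":56},{"linear":[556,-600,40],"rotation":[0,0,11.3],"hand":56},{"linear":[556,-600,40],"rotation":[0,0,11.3],"hand":56}]'

```text
time_s: 2.1
eef_pos: [548.2, 99.8, 173.9]
eef_rot: [1.0, 0.015, -0.0, 0.0]
contact_force: [-0.3, -0.2, -0.1]
grip_width: 0.591
gripper_force: 0.0
```

Request:
jog_arm --series '[{"linear":[0,-1,40],"rotation":[0,0,0],"hand":56},{"linear":[0,-1,75],"rotation":[0,0,0],"hand":56},{"linear":[0,-1,100],"rotation":[0,0,0],"hand":56},{"linear":[0,-1,118],"rotation":[0,0,0],"hand":56},{"linear":[0,-1,118],"rotation":[0,0,0],"hand":56},{"linear":[0,-1,118],"rotation":[0,0,0],"hand":56}]'

```text
time_s: 2.7
eef_pos: [547.6, 99.4, 57.1]
eef_rot: [1.0, 0.013, -0.0, 0.0]
contact_force: [0.5, 0.3, -0.3]
grip_width: 0.589
gripper_force: 0.0
```

```bash
python3 - <<'E'
from station import robot, optics
import cv2
im=optics.capture("scene")[:,:,::-1]; cv2.imwrite("pics/s2.png",cv2.resize(im[150:330,240:440],None,fx=3.3,fy=3.3,interpolation=cv2.INTER_CUBIC))
o=robot.get_obs();print(o["eef_pos"],o["contact_force"],o["grip_width"])
E
```

```text
[547.84433278  99.82546325  57.6109476 ] [-0.38698034  0.25695779  0.8792949 ] 0.5866799024243138
```

View pics/s2.png

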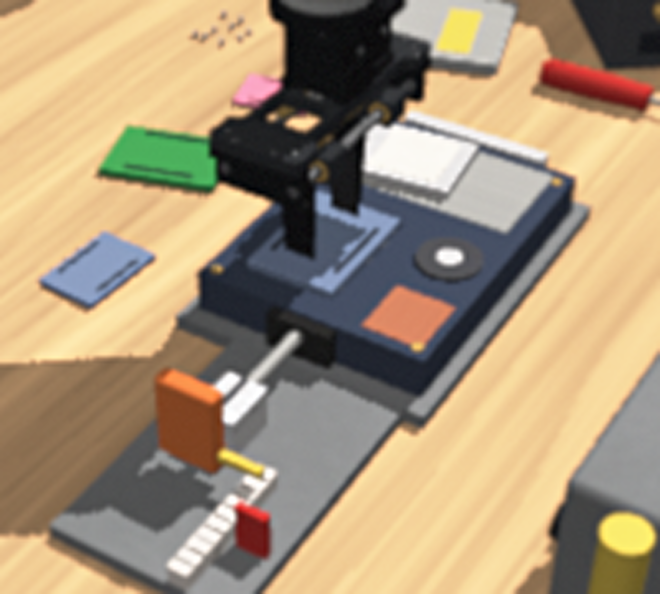

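The fingers, at crop (300,245) and (345,205), stand over the cover's two ends and clear of the hard disk. Now I press down in small steps.

Request:
jog_arm --series '[{"linear":[0,0,4],"rotation":[0,0,0],"hand":56},{"linear":[0,0,6],"rotation":[0,0,0],"hand":56},{"linear":[0,0,7],"rotation":[0,0,0],"hand":56},{"linear":[0,0,8],"rotation":[0,0,0],"hand":56},{"linear":[0,0,9],"rotation":[0,0,0],"hand":56},{"linear":[0,0,9],"rotation":[0,0,0],"hand":56}]'

```text
time_s: 3.35
eef_pos: [547.6, 101.1, 48.1]
eef_rot: [1.0, 0.015, 0.0, 0.0]
contact_force: [-0.5, -1.1, 5.8]
grip_width: 0.59
gripper_force: 2.5
```

Request:
jog_arm --series '[{"linear":[0,0,1],"rotation":[0,0,0],"hand":56},{"linear":[0,0,1.5],"rotation":[0,0,0],"hand":56},{"linear":[0,0,2],"rotation":[0,0,0],"hand":56},{"linear":[0,0,2.5],"rotation":[0,0,0],"hand":56},{"linear":[0,0,3],"rotation":[0,0,0],"hand":56},{"linear":[0,0,3],"rotation":[0,0,0],"hand":56}]'

```text
time_s: 3.95
eef_pos: [547.6, 101.0, 45.3]
eef_rot: [1.0, 0.014, 0.0, 0.0]
contact_force: [-1.5, -2.0, 7.9]
grip_width: 0.589
gripper_force: 3.8
```

Request:
jog_arm --series '[{"linear":[0,0,0.5],"rotation":[0,0,0],"hand":56},{"linear":[0,0,1],"rotation":[0,0,0],"hand":56},{"linear":[0,0,1],"rotation":[0,0,0],"hand":56}]'

```text
time_s: 4.25
eef_pos: [547.6, 101.1, 45.2]
eef_rot: [1.0, 0.014, 0.001, 0.0]
contact_force: [-5.4, -1.5, 19.8]
grip_width: 0.592
gripper_force: 9.9
```

Request:
jog_arm --series '[{"linear":[0,0,0.5],"rotation":[0,0,0],"hand":56},{"linear":[0,0,0.5],"rotation":[0,0,0],"hand":56}]'

```text
time_s: 4.45
eef_pos: [547.6, 101.1, 45.2]
eef_rot: [1.0, 0.015, 0.001, 0.0]
contact_force: [-6.9, -1.9, 26.4]
grip_width: 0.586
gripper_force: 12.9
```

```bash
python3 - <<'E'
from station import robot
o=robot.get_obs();print(o["eef_pos"],o["contact_force"],o["torque"])
E
```

```text
[547.64791116 101.05801367  45.19006542] [-6.85716095 -1.9014762  26.40009224] [-0.44312101  1.33100729 -0.04224134]
```

Request:
jog_arm --series '[{"linear":[0,0,-0.2],"rotation":[-0.6,0,0],"hand":56},{"linear":[0,0,-0.2],"rotation":[-1,0,0],"hand":56},{"linear":[0,0,-0.2],"rotation":[-1,0,0],"hand":56}]'

```text
time_s: 4.75
eef_pos: [547.7, 101.1, 45.6]
eef_rot: [1.0, 0.015, 0.001, 0.009]
contact_force: [-6.4, -4.3, 27.8]
grip_width: 0.59
gripper_force: 13.9
```

```bash
python3 - <<'E'
from station import robot
o=robot.get_obs();print(o["eef_pos"],o["eef_rot"],o["contact_force"],o["torque"])
E
```

```text
[547.74308183 101.10810034  45.60573403] [0.99985107 0.01468626 0.00104662 0.0090033 ] [-6.44510904 -4.29411021 27.82300322] [-0.00176741  1.44790114  0.18853027]
```

Request:
jog_arm --series '[{"linear":[0,0,-2],"rotation":[1,0,0],"hand":56},{"linear":[0,0,-20],"rotation":[1,0,0],"hand":56},{"linear":[0,0,-60],"rotation":[1,0,0],"hand":56},{"linear":[0,0,-110],"rotation":[1,0,0],"hand":60},{"linear":[0,0,-130],"rotation":[1,0,0],"hand":90},{"linear":[0,0,-130],"rotation":[1,0,0],"hand":90}]'

```text
time_s: 5.35
eef_pos: [548.6, 103.7, 176.5]
eef_rot: [1.0, 0.015, 0.003, -0.0]
contact_force: [-0.3, 0.3, -0.0]
grip_width: 0.745
gripper_force: 0.0
```

```bash
python3 - <<'E'
from h import *
q=np.load("q.npy");o=robot.get_obs();p=o["eef_pos"];M=R.from_quat(o["eef_rot"]).as_matrix();print(p,o["contact_force"])
g=h2w(q,[(0,-261.5,53)])[0];print(g,M.T@(g-p))
E
```

```text
[548.58804029 103.65933745 176.5279468 ] [-0.34219885  0.29879422 -0.01300925]
[ 583.65861277 -109.89957344   53.        ] [ 28.12352957 214.50120168 123.6721823 ]
```

Request:
jog_arm --series '[{"linear":[7,45,0],"rotation":[0,0,0],"hand":80},{"linear":[14,90,0],"rotation":[0,0,0],"hand":80},{"linear":[21,135,0],"rotation":[0,0,0],"hand":80},{"linear":[28,180,0],"rotation":[0,0,0],"hand":80},{"linear":[28,214,0],"rotation":[0,0,0],"hand":80},{"linear":[28,214,20],"rotation":[0,0,0],"hand":80},{"linear":[28,214,20],"rotation":[0,0,0],"hand":80},{"linear":[28,214,20],"rotation":[0,0,0],"hand":80}]'

```text
time_s: 6.15
eef_pos: [581.1, -109.3, 152.5]
eef_rot: [1.0, 0.014, -0.001, -0.0]
contact_force: [0.5, 0.6, -0.0]
grip_width: 0.842
gripper_force: 0.0
```

```bash
python3 - <<'E'
from h import *
q=np.load("q.npy");o=robot.get_obs();p=o["eef_pos"];M=R.from_quat(o["eef_rot"]).as_matrix();print(p,o["contact_force"],o["eef_rot"])
g=h2w(q,[(0,-261.5,53)])[0];print(M.T@(g-p))
a=optics.capture("scene")[:,:,::-1][160:300,260:430];b=optics.capture("top")[:,:,::-1][185:285,225:425]
a=cv2.resize(a,(560,460),interpolation=cv2.INTER_CUBIC);cv2.imwrite("pics/s3.png",a)
E
```

```text
[ 581.05629866 -109.26969777  152.46671374] [ 0.49007828  0.60229456 -0.01533099] [ 9.99894885e-01  1.44571486e-02 -1.04968659e-03 -3.28088757e-04]
[ 2.79086184  0.77312649 99.46059164]
```

View pics/s3.png

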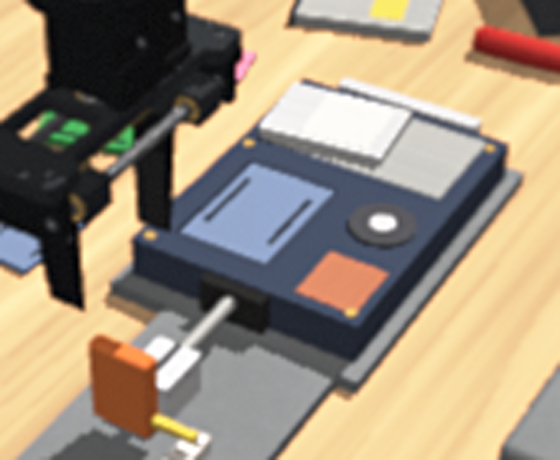

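The cover at crop (258,212) now lies flush: no side face or shadow edge shows. The fingers stand on either side of the grip, above it. Now I descend and grasp.

Request:
jog_arm --series '[{"linear":[2,0.5,30],"rotation":[0,0,0],"hand":80},{"linear":[2,0.5,60],"rotation":[0,0,0],"hand":80},{"linear":[2,0.5,80],"rotation":[0,0,0],"hand":80},{"linear":[2,0.5,92],"rotation":[0,0,0],"hand":80},{"linear":[2,0.5,99],"rotation":[0,0,0],"hand":80},{"linear":[2,0.5,99],"rotation":[0,0,0],"hand":80}]'

```text
time_s: 6.85
eef_pos: [583.6, -109.9, 54.2]
eef_rot: [1.0, 0.015, -0.0, -0.0]
contact_force: [-1.0, -0.5, -0.1]
grip_width: 0.843
gripper_force: 0.0
```

Request:
jog_arm --series '[{"linear":[0,0,0],"rotation":[0,0,0],"hand":30},{"linear":[0,0,0],"rotation":[0,0,0],"hand":20},{"linear":[0,0,0],"rotation":[0,0,0],"hand":8},{"linear":[0,0,0],"rotation":[0,0,0],"hand":8},{"linear":[0,0,0],"rotation":[0,0,0],"hand":8},{"linear":[0,0,0],"rotation":[0,0,0],"hand":8},{"linear":[0,0,0],"rotation":[0,0,0],"hand":8},{"linear":[0,0,0],"rotation":[0,0,0],"hand":8},{"linear":[0,0,0],"rotation":[0,0,0],"hand":8},{"linear":[0,0,0],"rotation":[0,0,0],"hand":8}]' --squeeze 40

```text
time_s: 7.85
eef_pos: [583.5, -110.4, 54.3]
eef_rot: [1.0, 0.015, -0.0, 0.0]
contact_force: [-0.3, -2.9, -0.3]
grip_width: 0.144
gripper_force: 40.0
```

```bash
python3 - <<'E'
from h import *
q=np.load("q.npy");o=robot.get_obs();p=o["eef_pos"];print(p,o["contact_force"],o["grip_width"]*95.1,o["gripper_force"],w2h(q,p))
E
```

```text
[ 583.50940336 -110.41569209   54.26911977] [-0.31974758 -2.94516933 -0.30725457] 13.71351585188636 39.9970668554306 [-1.63471144e-01 -2.62011780e+02]
```

Grasped: the opening is 13.7 mm and the grip sits at holder y -262, as specified. Now I measure the mark by model-to-mask fits in the first pictures, using the grip to calibrate each camera.

```bash
cat > mk.py <<'E'
from h import *
from scipy.optimize import minimize
q=np.load("q.npy")
def soft(im,kind):
    f=im.astype(float); b,g,r=f[...,0],f[...,1],f[...,2]
    if kind=="red": return np.clip((r-g-25)/110,0,1)*(g<70)*(r>90)
    return ((r>120)&(r-b>80)&(g-b>20)&(g<0.68*r)).astype(float)
def box(n,x0,x1,y,h,z0,z1,S=8,roi=None):
    c=h2w(q,[(x,yy,z) for x in(x0,x1) for yy in(y-h,y+h) for z in(z0,z1)])
    p=((proj(n,c)-roi[:2]+.5)*S).astype(np.float32)
    m=np.zeros((roi[3]*S,roi[2]*S),np.float32); cv2.fillConvexPoly(m,cv2.convexHull(np.rint(p).astype(np.int32)),1)
    return cv2.resize(m,(roi[2],roi[3]),interpolation=cv2.INTER_AREA)
def fit(n,im,kind,centre,build,x0):
    u=proj(n,h2w(q,[centre]))[0].astype(int); roi=np.array([u[0]-25,u[1]-25,50,50])
    s=soft(im,kind)[roi[1]:roi[1]+50,roi[0]:roi[0]+50]
    f=lambda v:np.abs(build(n,v,roi)-s).sum()
    best=min((minimize(f,np.array(x0)+d,method="Nelder-Mead",options=dict(initial_simplex=np.array(x0)+d+np.vstack([np.zeros(len(x0)),4*np.eye(len(x0))]))) for d in(-2,0,2)),key=lambda r:r.fun)
    return np.round(best.x,1),round(best.fun,1),round(s.sum(),1)
if __name__=="__main__":
  for n in("top","scene"):
    im=cv2.imread(f"pics/{n}0.png")
    print(n,"grip x,y",*fit(n,im,"orange",(0,-262,60),lambda n,v,r:box(n,v[0]-22,v[0]+22,v[1],7,26,88,roi=r),[0,-262]))
    print(n,"mark x0,x1,y",*fit(n,im,"red",(66,-295,30),lambda n,v,r:box(n,v[0],v[1],v[2],3,12,46,roi=r),[56,76,-295]))
E
python3 mk.py
```

```text
top grip x,y [   2.4 -262.9] 45.3 115.0
top mark x0,x1,y [  65.3   79.1 -296.7] 8.3 27.5
scene grip x,y [-100.1 -143.5] 125.0 125.0
scene mark x0,x1,y [  71.    73.7 -293.4] 83.2 95.0
```

Request:
jog_arm --series '[{"linear":[0,3,0],"rotation":[0,0,0],"hand":8},{"linear":[0,7,0],"rotation":[0,0,0],"hand":8},{"linear":[0,12,0],"rotation":[0,0,0],"hand":8},{"linear":[0,17,0],"rotation":[0,0,0],"hand":8},{"linear":[0,22,0],"rotation":[0,0,0],"hand":8},{"linear":[0,26,0],"rotation":[0,0,0],"hand":8},{"linear":[0,28,0],"rotation":[0,0,0],"hand":8},{"linear":[0,28,0],"rotation":[0,0,0],"hand":8},{"linear":[0,28,0],"rotation":[0,0,0],"hand":8}]'

```text
time_s: 8.75
eef_pos: [584.4, -137.4, 54.3]
eef_rot: [1.0, 0.014, -0.0, -0.0]
contact_force: [2.4, 8.1, 0.0]
grip_width: 0.141
gripper_force: 40.0
```

```bash
python3 - <<'E'
from h import *
q=np.load("q.npy");o=robot.get_obs();print(w2h(q,o["eef_pos"]),o["contact_force"])
out=[]
for n in("top","scene"):
    im=optics.capture(n)[:,:,::-1]; cv2.imwrite(f"pics/{n}4.png",im)
    u=np.rint(proj(n,h2w(q,[(60,-290,40)]))[0]).astype(int); print(n,u-25)
    out.append(cv2.resize(im[u[1]-25:u[1]+25,u[0]-25:u[0]+25],(400,400),interpolation=cv2.INTER_CUBIC))
cv2.imwrite("pics/c4.png",np.hstack(out))
E
```

```text
[-1.64246279e-02 -2.89014825e+02] [2.4491912  8.07461463 0.01660893]
top [370 178]
scene [289 278]
```

View pics/c4.png

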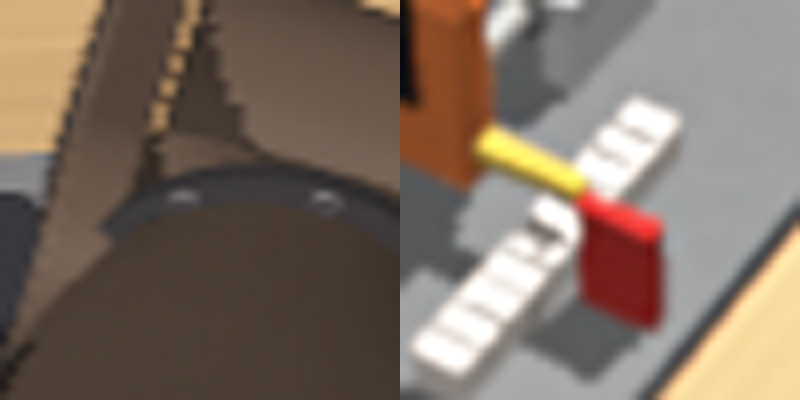

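In the scene half, the pointer tip at crop (580,185) lies just short of the red tab, whose top face runs from (585,198) to (660,230). The arm hides it in the top view. Now I measure the bright top face and the yellow pointer against the known grip pose.

```bash
cat > m2.py <<'E'
from h import *
q=np.load("q.npy")
def cen(n,f,kind,ctr):
    im=cv2.imread(f).astype(int); u=np.rint(proj(n,h2w(q,[ctr]))[0]).astype(int); x0,y0=u-22
    c=im[y0:y0+44,x0:x0+44]; b,g,r=c[...,0],c[...,1],c[...,2]
    m={"top":(r>175)&(g<90)&(b<90),"red":(r>100)&(g<75)&(b<75)&(r-g>60),"yel":(r>150)&(g>125)&(b<95)}[kind]
    ys,xs=np.nonzero(m); return np.c_[xs+x0,ys+y0].astype(float)
def show(n,f,kind,ctr,z):
    p=cen(n,f,kind,ctr)
    if len(p): 
        h=np.array([w2h(q,ray(n,t,z)) for t in p]); print(n,f,kind,len(p),"mean",h.mean(0).round(1),"x",h[:,0].min().round(1),h[:,0].max().round(1),"y",h[:,1].min().round(1),h[:,1].max().round(1))
if __name__=="__main__":
  for f in("pics/scene0.png","pics/scene4.png"):
    show("scene",f,"top",(60,-292,40),46); show("scene",f,"yel",(38,-262 if "0" in f else -289,39),39)
  show("top","pics/top0.png","red",(66,-295,40),46); show("top","pics/top0.png","yel",(38,-262,39),39)
E
python3 m2.py
```

```text
scene pics/scene0.png top 19 mean [  70.2 -295.6] x 59.5 78.5 y -297.7 -293.2
scene pics/scene0.png yel 37 mean [  21.7 -249.5] x -20.2 50.9 y -263.0 -215.5
scene pics/scene4.png top 22 mean [  68.7 -296.4] x 57.9 78.3 y -298.7 -293.2
scene pics/scene4.png yel 21 mean [  34.9 -289. ] x 20.2 51.1 y -291.2 -284.1
top pics/top0.png red 35 mean [  61.2 -290.1] x 12.0 78.5 y -299.0 -256.0
top pics/top0.png yel 18 mean [  43.7 -262.4] x 34.2 53.1 y -266.1 -259.3
```

Request:
jog_arm --series '[{"linear":[0,2,0],"rotation":[0,0,0],"hand":8},{"linear":[0,5,0],"rotation":[0,0,0],"hand":8},{"linear":[0,7,0],"rotation":[0,0,0],"hand":8},{"linear":[0,7,0],"rotation":[0,0,0],"hand":8},{"linear":[0,7,0],"rotation":[0,0,0],"hand":8},{"linear":[0,7,0],"rotation":[0,0,0],"hand":8}]'

```text
time_s: 9.45
eef_pos: [584.6, -144.2, 54.3]
eef_rot: [1.0, 0.014, -0.0, -0.001]
contact_force: [1.8, 9.4, 0.7]
grip_width: 0.146
gripper_force: 40.0
```

```bash
cat > look.py <<'E'
from m2 import *
import sys
t=sys.argv[1]; o=robot.get_obs();ph=w2h(q,o["eef_pos"]);print(ph,o["contact_force"],o["time_s"])
ims=[optics.capture("scene")[:,:,::-1].astype(float) for _ in range(4)]; im=np.mean(ims,0).astype(np.uint8); cv2.imwrite(f"pics/scene{t}.png",im)
show("scene",f"pics/scene{t}.png","top",(64,-296,40),46); show("scene",f"pics/scene{t}.png","yel",(34,ph[1],39),39)
u=np.rint(proj("scene",h2w(q,[(45,-295,40)]))[0]).astype(int)-[25,25]; S=12
c=cv2.resize(im[u[1]:u[1]+50,u[0]:u[0]+50],None,fx=S,fy=S,interpolation=cv2.INTER_CUBIC)
d=lambda a:tuple(int(v) for v in ((proj("scene",h2w(q,[a]))[0]-u+.5)*S))
for y in(-293,-296,-299): cv2.line(c,d((56,y,46)),d((80,y,46)),(255,255,255),1)
cv2.line(c,d((22,ph[1],39)),d((52,ph[1],39)),(0,0,0),1)
cv2.imwrite(f"pics/c{t}.png",c)
E
python3 look.py 5
```

```text
[-6.79933943e-03 -2.95805858e+02] [1.77459834 9.4336444  0.71023206] 9.45
scene pics/scene5.png top 21 mean [  69.3 -296.3] x 59.5 78.3 y -298.7 -293.2
scene pics/scene5.png yel 23 mean [  37.5 -295.7] x 20.0 52.4 y -297.8 -290.7
```

View pics/c5.png

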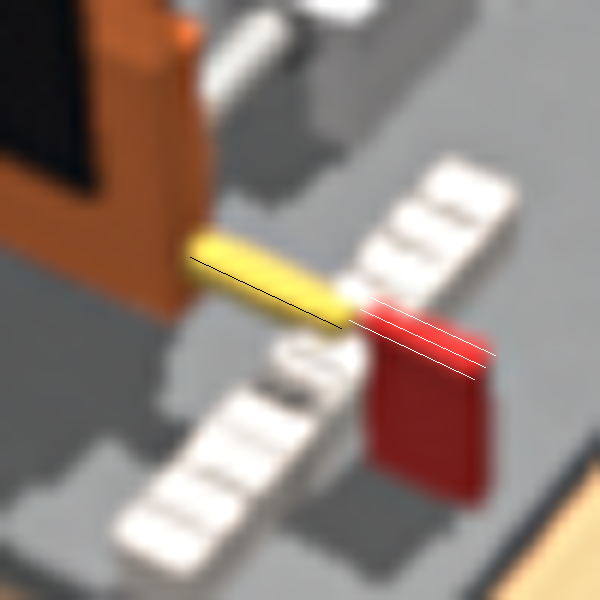

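Pointer and mark agree to within about 0.5 mm: pointer at -295.7, mark at -296 to -296.3. The picture shows the yellow tip at (340,318) running into the middle of the tab's thickness at (365,312). I nudge 0.4 mm further and settle.

Request:
jog_arm --series '[{"linear":[0,0.4,0],"rotation":[0,0,0],"hand":8},{"linear":[0,0.4,0],"rotation":[0,0,0],"hand":8},{"linear":[0,0.4,0],"rotation":[0,0,0],"hand":8},{"linear":[0,0.4,0],"rotation":[0,0,0],"hand":8},{"linear":[0,0.4,0],"rotation":[0,0,0],"hand":8}]'

```text
time_s: 10.15
eef_pos: [584.6, -144.5, 54.3]
eef_rot: [1.0, 0.014, -0.0, -0.001]
contact_force: [2.2, 8.5, 0.8]
grip_width: 0.149
gripper_force: 40.0
```

```bash
python3 look.py 6; python3 - <<'E'
import cv2
cv2.imwrite("pics/c7.png",cv2.resize(cv2.imread("pics/scene6.png")[165:335,240:430],None,fx=3.5,fy=3.5,interpolation=cv2.INTER_CUBIC))
E
```

```text
[-1.24946154e-02 -2.96158570e+02] [2.23526386 8.51901078 0.83777273] 10.15
scene pics/scene6.png top 20 mean [  69.4 -296.2] x 59.5 78.3 y -298.7 -293.2
scene pics/scene6.png yel 25 mean [  36.  -294.1] x -9.8 52.4 y -298.1 -251.8
```

View pics/c7.png

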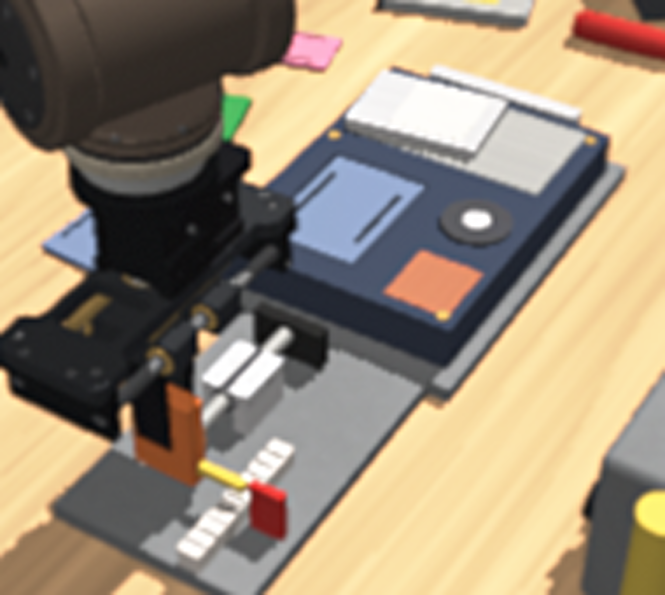

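The cover at (357,210) is flush. The grip is held, with the pointer at (225,475) pointing straight at the red tab at (265,490). I'm handing in.

```bash
python3 -c "
from station import robot
print(robot.close_job())"
```

```text
the job is handed in; nothing more can be done
None
```

I pressed the cover flush while the clamp was still shut, then pulled the rod out about 34 mm. It is held there against the spring with the pointer level with the red mark, to within about 0.5 mm by my measurement. I handed the job in at about 10 s of the 56 s; no verdict came back.

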